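Set and lock the pressure screw of a table-top etching press

TASK

On the etching press, the pressure screw on the star-wheel side is slack. Turn it down (clockwise) by its square end until it bears firmly on the bearing block below, to about 0.4 N m, then run its hexagonal jam nut down against the brass bush and nip it up to about 0.3 N m, so that the setting is locked. Force neither of them, leave everything else where it is, and let go.

Things in the scene. Friction and masses are not known exactly. Their poses are not given: they have to be found in the camera images.
- press: grey table-top etching press, bolted down. Origin on the table under its centre, z up, y along the rollers: plain side frame at y = -150 mm (its screw is already locked, leave it), star-wheel side frame at y = +150 mm, each 140 x 46 mm on top, 225 mm tall; bed along x, 440 mm long, top at 117 mm. The star wheel (y = 196 to 222 mm) reaches 150 mm up, well below the screws.
- bush: brass tapped bush fixed in the top of the star-wheel side frame, 34 mm across, standing up 15 mm; the screw goes down through it and the jam nut locks against its flat top. Origin at the centre of its top face, 240 mm above the table; z up.
- screw: slack upright pressure screw, 24 mm across, right-hand thread: clockwise from above drives it down 0.8 mm a radian. Origin on its axis, 75 mm above its tip, 40 mm below the centre of its square end; z up. Starts 0.5 to 1.0 rad short of touching the block. Thread friction 0.22 N m either way; once it bears, a springy torque that climbs 1 to 2 N m a radian is added.
- square (a point): centre of the screw's square end, the topmost part of the screw: 17 x 17 mm, 20 mm tall (10 mm below to 10 mm above this point), with the 24 mm thread as a shoulder right under it; x and y square to its faces, z up.
- nut: hexagonal steel jam nut on the screw, 36 mm across flats, 15 mm tall, flats facing its x axis and every 60 degrees. Origin at the centre of its underside, z up. Starts 2.7 to 3.9 mm above the bush; clockwise lowers it 0.8 mm a radian. Thread friction 0.08 N m either way; on the bush a springy torque that climbs 1 to 2 N m a radian is added. It is carried round with the screw.
- block: steel bearing block under the screw's tip, in the window of the star-wheel side frame, 58 x 40 x 40 mm; fixed, slightly springy. Origin at the centre of its top face, 165 mm above the table; z up.
- wood_block: carved wooden printing block 100 x 140 x 18 mm lying on the press bed; origin at the centre of its underside
- amber_bottle: amber glass bottle 48 mm across, 85 mm tall with a white cap, standing on the table near the star wheel; origin at the centre of its foot
- ink_tin: plain metal ink tin 84 mm across, 60 mm tall, standing on the table near the star wheel; origin at the centre of its foot
- brayer: ink roller lying on the table: rubber roll 40 mm across and 90 mm long, wooden handle; origin under the roll
- palette_knife: palette knife lying on the table, 230 mm long; origin under the root of the blade
- model_chair: wooden model chair 80 mm tall standing on the table; origin at the centre under its feet
- tape_roll: cardboard-coloured roll of tape 90 mm across, 24 mm high, lying flat on the table; origin at the centre of its underside

How it is judged (in metres and radians):
On the way, in this order (a step that is already met when the one before it is completed fails the run):
1. the screw is brought to bear firmly on the bearing block (about 0.33 N m or more while turning) before the nut is tightened (contact force between screw and block above 18 N), for 0.1 s.
2. the jam nut is nipped up against the bush (about 0.2 N m or more while turning) (contact force between nut and bush above 18 N), for 0.1 s.
At the end, for the whole second after the job is handed in: The screw still bears on the bearing block (over 8 N; thread friction keeps some 15 to 25 N there after letting go), the jam nut is still tight against the bush (over 6 N; it keeps about 8 to 30 N), neither forced (under 160 N and 100 N), and both are at rest (contact force between screw and block between 8 and 160 N and contact force between nut and bush between 6 and 100 N and angular speed of each of nut, screw below 0.05 rad/s); the robot touches nothing.
It fails at once if the screw is forced down on the bearing block (about 1.2 N m) (contact force between screw and block above 160 N).
It fails at once if the jam nut is overtightened on the bush (about 0.8 N m) (contact force between nut and bush above 100 N).
It fails at once if something else on the table or the press bed is shifted by more than 30 mm (distance of any of wood_block, amber_bottle, ink_tin, brayer, palette_knife, model_chair, tape_roll from where it was at the start of the episode above 0.03 m).
It also fails if it takes over 67 s, if anything falls off the work surface, if the arm or the gripper's body presses on something with over 40 N, if the wrist force passes 120 N, or if a joint passes its speed limit or range.

ROBOT

A 7-joint arm with a two-finger parallel gripper is mounted at the origin on the work surface. World frame = base frame: x ahead of the robot, y to its left, z up, the work surface at z = 0. Lengths are in mm, angles in rad, forces in N, time in s.
With the tool pointing down it reaches from about 400 to 850 mm from the base axis. Payload 6.9 kg.
Tool frame: the origin (TCP) lies at the very end of the fingers, on their centre line; the grasp point (between the pads) lies 19 mm behind it; z points along the fingers, y is the direction in which the jaws open and shut (so a half turn about z gives the same grasp; the last joint's range is limited). The gripper opens to 85 mm and grips with 20 to 120 N. Pads are 22 mm wide; open, the fingers measure 114 mm over their backs; the gripper's body (76 mm by 85 mm) begins 54 mm behind the grasp point. The pads swing forward as they close: fully open they stand 13 mm farther back than shut.
Start: joints at [1.29, 0.507, -0.238, 1.5, 0.126, 1.149, -0.155], TCP at [235.737, -578.826, 231.275] pointing down, gripper open.
Joint ranges: [-3.08, 3.08], [-0.24, 2.05], [-1.43, 1.35], [0, 2.5], [-1.52, 4.66], [0.17, 1.96], [-2.89, 2.89]. Speed limits (rad/s): [2.39, 2.39, 3.14, 3.14, 3.14, 3.14, 3.14].

INTERFACE

Orientations are given as a unit quaternion [x, y, z, w].
In Python, from bench import bot gives the robot as it stands.
- The arm moves only by the tool jog_arm, never from a script. Its argument "rows" is a list that holds one entry, the list of rows, each a list of 6 numbers: the shift along the tool's x, y, z in cm, then the turn, a rotation vector about the tool's x, y, z in degrees. In form: [[[dx, dy, dz, ax, ay, az], ...]]. A call has 1 to 20 rows; each row is the pose to reach, as a shift and turn from the pose commanded when the call began, along the tool's axes at that moment; what a row does not reach only later rows make up. A row lasts 1/8 s, in which the tool goes at most 62.5 mm and 10.7 degrees, less where a joint would pass 70% of its speed; a pose out of reach is approached as far as the arm can. A call with a gripper value outside its range is refused whole. "fingers" is the finger opening in cm, from 0 to 8.54, set as the call begins (left out, the last holds). The fingers move at their own pace and stop on an object; "newtons" is the grip in N (left out, the last holds). Time passes only in rows, so rows that repeat a pose let the fingers close. It gives the time, the measured TCP pose, the force and the opening at its end, in the units of the state.
- bot.observe(): the state, without advancing time (a new reading comes with each control period).
- bot.camera(name): name is "scene" or "top"; returns a dict with "frame" (400x640x3 uint8, red, green, blue), "mtx" (3x3 intrinsics, pixels), "T" (4x4, takes a point from camera to world coordinates). Camera axes: x right, y down, z forward; pixel columns grow to the right and rows downward; lengths in mm; the calibration is good to about 2 mm. A picture is of the moment at which its call begins. There is no depth.
- bot.sign_off(): hands the job in, once; it reports no verdict.
Trained networks look in a picture, given as the dict that the camera call returned (one of the last four; its "shot" number tells which), for a name from the list of things; names that differ only in an ending like _2 or _b are one class to them, and where a whole thing is asked for, a point or a joint stands for the part that bears it (a point fixed in the world has none). Each returns a list of dicts, best first, with "score" (0 to 1); they miss things now and then, are a little off and sometimes report something else, mostly with a low value. They report only what shows in the picture. A call takes as long as a camera call.
- bot.cut_out(picture, target): "region" (400x640 bool, what is visible of it) and "pixel" ([row, column] in pixels, amid what is visible of it).
- bot.mark_of(picture, target): "pixel" ([row, column] in pixels: a listed point, or the origin of a listed thing).
The state is a dict: "time_s": time; "joint_positions": joint angles; "qvel": joint speeds; "effort": joint torques, N m; "ee_pos": TCP position; "tcp_rot": TCP orientation; "ft_force": force on the tool from outside, world axes, zero at the start; "ft_torque": the same for the moment, N m; "finger_gap": finger opening in mm.
Only numpy, scipy, OpenCV 4.12 (cv2) and the standard library are available. Lean on these libraries where they do the work, as an engineer would, in place of code of your own. Each camera call takes 0.05 s, during which the arm holds its last target.

## Working session

There is one attempt and no reset: what is moved stays moved. The work goes in short steps, Python scripts to look and compute and a tool call to move; the robot and the scene stay as the last step left them, time stands still between calls to the robot, and variables do not carry over. Pictures are saved under pics/ and viewed, and the job is handed in when it is done.

Besides the shell and the picture viewer there is one more tool, called after "Request:" by a JSON object that holds its "api" and its "payload". jog_arm: Moves the arm, as the interface text tells. Its arguments: {"type":"object","properties":{"rows":{"type":"array"},"fingers":{"type":"number"},"newtons":{"type":"number"}},"required":["rows"]}

```bash
mkdir -p pics; ls; python3 - <<'E'
from bench import bot
import cv2,numpy as np
print(bot.observe())
for n in ("scene","top"):
    p=bot.camera(n); cv2.imwrite(f"pics/a_{n}.png",p["frame"][:,:,::-1])
    print(n,p["mtx"].tolist(),np.round(p["T"],4).tolist())
    for t in("bush","nut","screw","square","press","block"):
        try:
            r=bot.mark_of(p,t); print(t,[(np.round(q["pixel"],1).tolist(),round(q["score"],2)) for q in r[:3]])
        except Exception as e: print(t,e)
E
```

```text
pics
{'time_s': 0.0, 'joint_positions': array([ 1.28949557,  0.50837494, -0.23752042,  1.50114329,  0.12569033,
        1.1489017 , -0.15482605]), 'qvel': array([-3.78437406e-04,  4.66840644e-04,  4.18735455e-04, -2.53644404e-04,
        4.61027139e-04,  4.55848359e-04, -7.19196840e-05]), 'effort': array([ 1.51968898e-04, -6.20604587e+01, -2.18746953e+00, -2.49650556e+01,
        1.25677907e-02,  1.20432861e-02,  1.93922796e-05]), 'ee_pos': array([ 235.50278567, -578.38212089,  230.40287536]), 'tcp_rot': array([ 9.81357425e-01,  1.92189381e-01, -1.88752613e-04, -8.99847426e-04]), 'ft_force': array([0.29869895, 0.55254911, 0.15221713]), 'ft_torque': array([ 0.01600729,  0.01798201, -0.04090049]), 'finger_gap': 85.1998927619485}
scene [[474.00647225587755, 0.0, 321.91053321201093], [0.0, 474.00647225587755, 198.54831686014674], [0.0, 0.0, 1.0]] [[-0.1828, 0.5798, -0.794, 1676.0787], [0.983, 0.1195, -0.1391, 245.4892], [0.0142, -0.806, -0.5918, 1047.0336], [0.0, 0.0, 0.0, 1.0]]
bush [([204.0, 376.0], 0.61), ([247.1, 187.5], 0.34)]
nut []
screw [([206.3, 378.4], 0.56)]
square [([274.2, 423.3], 0.52), ([193.9, 374.9], 0.46)]
press [([251.5, 327.6], 0.97), ([196.4, 376.4], 0.36)]
block [([229.2, 375.4], 0.64)]
top [[373.0912937255009, 0.0, 318.82201044885613], [0.0, 373.0912937255009, 198.0294426409012], [0.0, 0.0, 1.0]] [[-0.0032, -0.9889, 0.1484, 326.811], [-0.9998, 0.0058, 0.0171, 19.1414], [-0.0178, -0.1484, -0.9888, 1527.2373], [0.0, 0.0, 0.0, 1.0]]
bush [([179.5, 267.9], 0.49)]
nut [([178.3, 269.0], 0.39)]
screw [([176.4, 266.8], 0.46)]
square [([174.3, 265.7], 0.42)]
press [([192.6, 309.6], 0.64)]
block []
```

```bash
python3 - <<'E'
import cv2
a=cv2.imread("pics/a_scene.png");b=cv2.imread("pics/a_top.png")
cv2.imwrite("pics/c1.png",cv2.resize(a[150:270,320:440],None,fx=5,fy=5,interpolation=cv2.INTER_CUBIC))
cv2.imwrite("pics/c2.png",cv2.resize(b[140:220,225:305],None,fx=7,fy=7,interpolation=cv2.INTER_CUBIC))
E
```

```text
(no output)
```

View pics/a_scene.png

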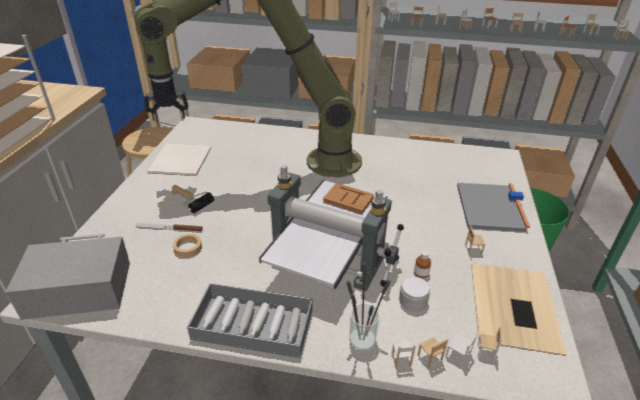

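View pics/a_top.png

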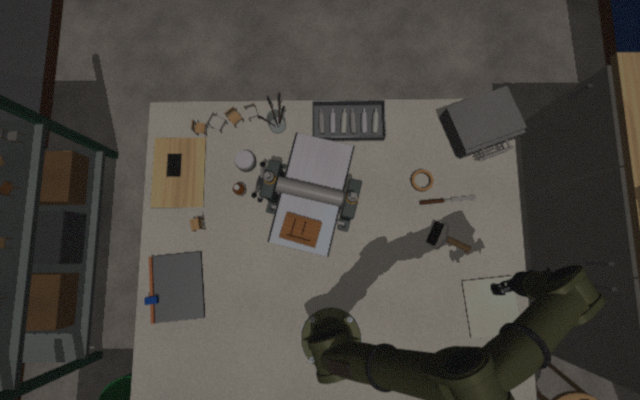

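```bash
sleep 1
```

```text
(no output)
```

View pics/c1.png

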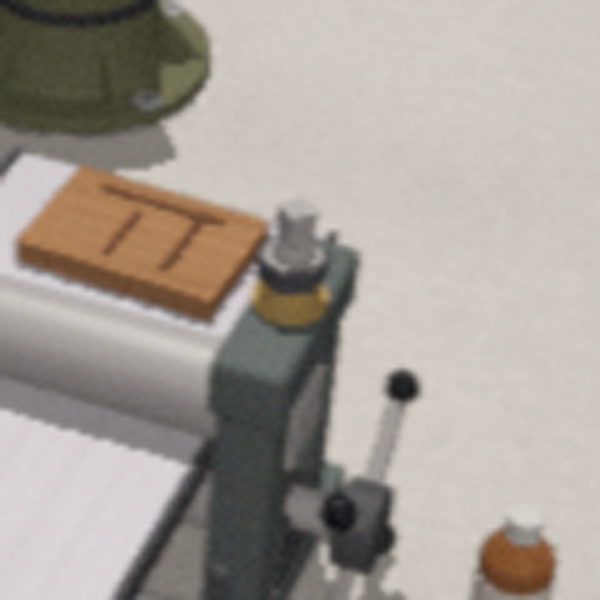

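View pics/c2.png

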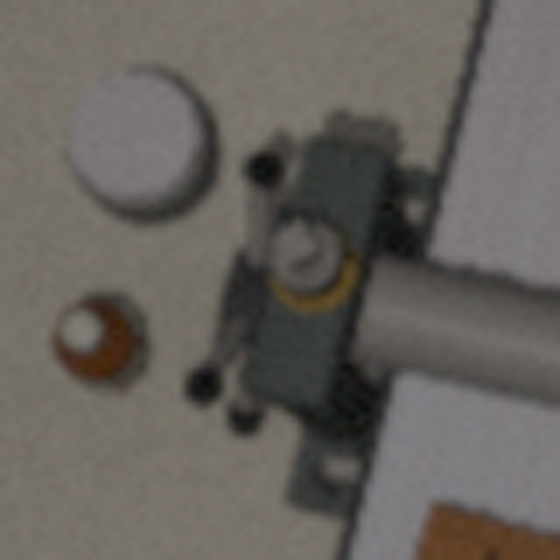

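The scene crop (5x, origin column 320, row 150) shows the square top at about (379, 192), with the dark nut at about row 205 and the brass bush at about row 210. In the top view the assembly is at about (269, 176). Next I'll locate the axis and overlay a model.

```bash
cat > h.py <<'E'
from bench import bot
import cv2,numpy as np
def proj(p,X):
    X=np.atleast_2d(X).astype(float); T=p["T"]; c=(X-T[:3,3])@T[:3,:3]; u=c@np.array(p["mtx"]).T
    return u[:,:2]/u[:,2:]
def ray(p,rc,z):
    T=p["T"]; d=T[:3,:3]@np.linalg.inv(p["mtx"])@np.array([rc[1],rc[0],1.]); o=T[:3,3]
    return o+d*(z-o[2])/d[2]
E
python3 - <<'E'
from h import *
P={n:bot.camera(n) for n in("scene","top")}
for n,p in P.items():
    for t,z in(("bush",240),("nut",243.3),("screw",240.7),("square",280.7),("block",165)):
        for q in bot.mark_of(p,t)[:2]:
            print(n,t,round(q["score"],2),np.round(ray(p,q["pixel"],z),1)[:2])
    for t in ("nut","bush","screw"):
        for q in bot.cut_out(p,t)[:1]:
            m=q["region"]; r,c=np.where(m); print(n,t,'cut',round(q["score"],2),m.sum(),r.min(),r.max(),c.min(),c.max(),r.mean(),c.mean())
    for t in("amber_bottle","ink_tin","wood_block","press"):
        for q in bot.mark_of(p,t)[:1]: print(n,t,round(q["score"],2),np.round(ray(p,q["pixel"],117 if t[0]=='w' else 0),1)[:2])
    np.savez(f"cam_{n}.npz",mtx=p["mtx"],T=p["T"],frame=p["frame"])
E
```

```text
scene bush 0.46 [601.1 222.2]
scene nut 0.39 [599.4 219.2]
scene screw 0.78 [597.7 220.1]
scene screw 0.22 [546.3 209.5]
scene square 0.59 [605.8 211.1]
scene square 0.17 [ 848.9 -279.7]
scene block 0.6 [607.1 212.6]
scene block 0.43 [766.3 349. ]
scene nut cut 0.42 99 199 208 371 384 204.0 377.27272727272725
scene bush cut 0.55 86 207 214 370 384 210.67441860465115 376.74418604651163
scene screw cut 0.76 203 190 208 371 384 199.91625615763547 377.70935960591135
scene amber_bottle 0.9 [593.3 373.8]
scene ink_tin 0.9 [734.1 361. ]
scene press 0.73 [543.7  64.3]
top bush 0.48 [584.6 215. ]
top nut 0.5 [596.5 217.2]
top screw 0.65 [589.9 219.9]
top square 0.61 [582.1 225. ]
top square 0.24 [429.4 453.6]
top block 0.32 [635.2 244.3]
top screw cut 0.62 86 172 181 263 273 176.47674418604652 267.8953488372093
top amber_bottle 0.67 [596.6 386. ]
top ink_tin 0.7 [ 420.7 -421.8]
top wood_block 0.82 [424.8 123. ]
top press 0.71 [565.2  70.1]
```

```bash
cat > ov.py <<'E'
from h import *
import sys
x,y,yaw,sq,nz,nyaw=map(float,sys.argv[1:7]); out=sys.argv[7]
S=[]
for n,(r0,r1,c0,c1) in(("scene",(180,225,355,400)),("top",(160,205,245,290))):
    f=np.load(f"cam_{n}.npz"); p={k:f[k] for k in f}; k=9
    def prep(): return cv2.convertScaleAbs(cv2.resize(p["frame"][r0:r1,c0:c1,::-1],None,fx=k,fy=k,interpolation=cv2.INTER_CUBIC),alpha=1 if n=="scene" else 1.7)
    im=prep(); raw=prep()
    def pl(P,col):
        u=(proj(p,P)-[c0,r0]+.5)*k-.5; cv2.polylines(im,[np.round(u).astype(int)],True,col,1)
    a=np.linspace(0,2*np.pi,40,endpoint=False)
    ring=lambda r,z:np.c_[x+r*np.cos(a),y+r*np.sin(a),0*a+z]
    pl(ring(17,225),(0,255,255));pl(ring(17,240),(0,255,255));pl(ring(12,271),(255,0,255))
    h=np.radians(nyaw+30+60*np.arange(6)); R=36/3**.5
    for z in(nz,nz+15): pl(np.c_[x+R*np.cos(h),y+R*np.sin(h),0*h+z],(255,255,0))
    s=np.radians(sq+45+90*np.arange(4)); R=17/2**.5
    for z in(271.6,291): pl(np.c_[x+R*np.cos(s),y+R*np.sin(s),0*s+z],(0,0,255))
    w=np.radians(yaw); C=np.array([[70,23],[-70,23],[-70,-23],[70,-23]])@np.array([[np.cos(w),np.sin(w)],[-np.sin(w),np.cos(w)]])
    pl(np.c_[C+[x,y],[225]*4],(0,255,0))
    S.append(np.hstack([raw,im]))
o=np.vstack(S); o=cv2.resize(o,(740,740*o.shape[0]//o.shape[1])) ; cv2.imwrite(out,o[:, :]) if o.shape[0]<=600 else cv2.imwrite(out,cv2.resize(o,(600,600)))
E
python3 ov.py 597 218 12 30 243 0 pics/o1.png
```

```text
(no output)
```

View pics/o1.png

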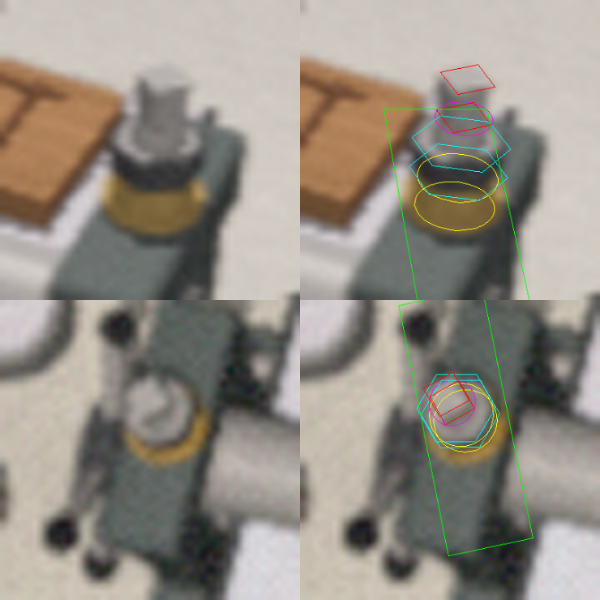

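The overlay axis is good to about 2 mm, with y needing about -1.5 mm. The press yaw should be negative. I'll refine with the square's orientation.

```bash
python3 ov.py 597 216.5 -13 30 243 0 pics/o2.png; python3 - <<'E'
from h import *
fs=[bot.camera("scene")["frame"].astype(float) for _ in range(6)]
ft=[bot.camera("top")["frame"].astype(float) for _ in range(6)]
S=np.mean(fs,0);T=np.mean(ft,0)
a=S[184:214,362:392];b=T[162:192,253:283]
def st(a):
    g=a.mean(2);g=(g-g.min())/(g.max()-g.min())*255
    return cv2.resize(g.astype(np.uint8),(390,390),interpolation=cv2.INTER_CUBIC)
cv2.imwrite("pics/z.png",np.hstack([st(a),st(b)]))
np.save("S.npy",S);np.save("Tt.npy",T)
E
```

```text
(no output)
```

View pics/o2.png

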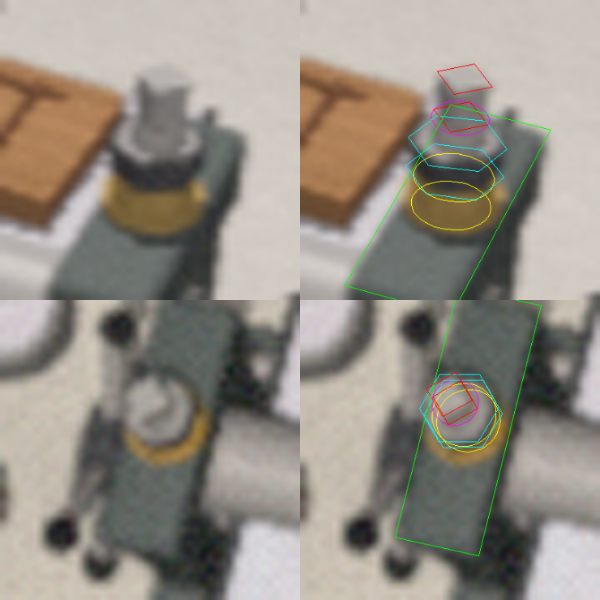

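View pics/z.png

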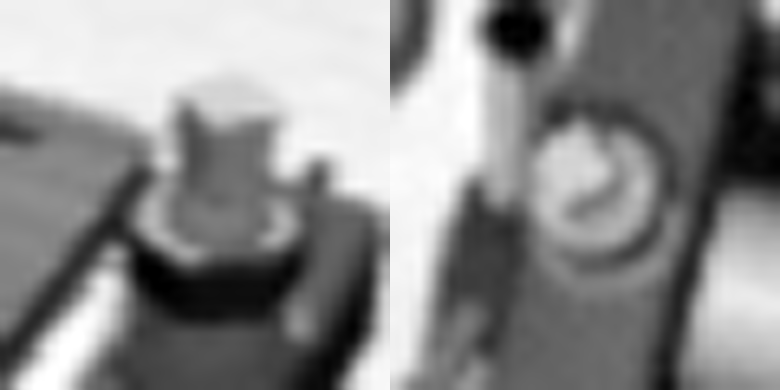

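```bash
python3 - <<'E'
from h import *
def go(x,y,sq,nyaw,nz):
  O=[]
  for n,F,(r0,c0) in(("scene","S.npy",(184,362)),("top","Tt.npy",(162,253))):
    f=np.load(f"cam_{n}.npz");p={k:f[k] for k in f};k=13
    g=np.load(F)[r0:r0+30,c0:c0+30].mean(2);g=(g-g.min())/(g.max()-g.min())*255
    im=cv2.cvtColor(cv2.resize(g.astype(np.uint8),(390,390),interpolation=cv2.INTER_CUBIC),cv2.COLOR_GRAY2BGR)
    def pl(P,col): cv2.polylines(im,[np.round((proj(p,P)-[c0,r0]+.5)*k-.5).astype(int)],True,col,1)
    a=np.linspace(0,2*np.pi,40,endpoint=False)
    pl(np.c_[x+12*np.cos(a),y+12*np.sin(a),0*a+271.7],(255,0,255))
    h=np.radians(nyaw+30+60*np.arange(6)); R=36/3**.5
    for z in(nz,nz+15): pl(np.c_[x+R*np.cos(h),y+R*np.sin(h),0*h+z],(255,255,0))
    s=np.radians(sq+45+90*np.arange(4)); R=17/2**.5
    for z in(271.7,291.7): pl(np.c_[x+R*np.cos(s),y+R*np.sin(s),0*s+z],(0,0,255))
    O.append(im)
  return np.hstack(O)
cv2.imwrite("pics/z2.png",go(597,216.5,22.5,4,243.3))
E
```

```text
(no output)
```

View pics/z2.png

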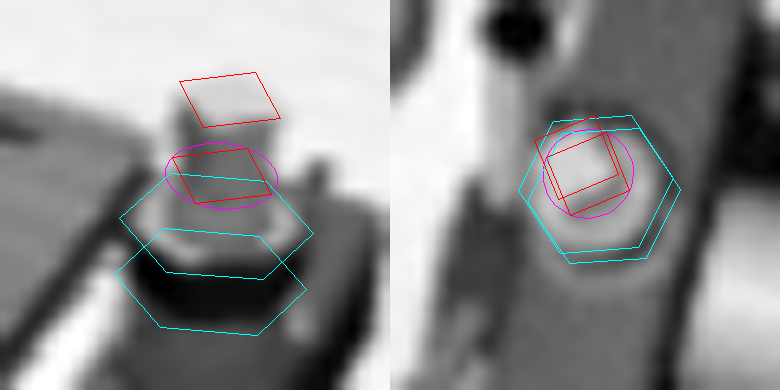

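The square model fits well: axis near (596.5, 217), square yaw about 22.5°, nut yaw about 4°. Now I'll work out the moves.

```bash
cat >> h.py <<'E'
from scipy.spatial.transform import Rotation as Ro
def delta(x,y,z,yx):
    """shift(cm)/turn(deg) in tool axes to reach TCP xyz pointing down with tool x azimuth yx deg"""
    s=bot.observe(); R=Ro.from_quat(s["tcp_rot"]); d=R.inv().apply(np.array([x,y,z])-s["ee_pos"])/10
    a=np.radians(yx); X=np.array([np.cos(a),np.sin(a),0]); Z=np.array([0,0,-1.]); Y=np.cross(Z,X)
    rv=(R.inv()*Ro.from_matrix(np.c_[X,Y,Z])).as_rotvec(degrees=True)
    print("delta",np.round(d,2),np.round(rv,2))
def st():
    s=bot.observe(); R=Ro.from_quat(s["tcp_rot"]).as_matrix()
    print("t",round(s["time_s"],2),"tcp",np.round(s["ee_pos"],1),"xaz",round(np.degrees(np.arctan2(R[1,0],R[0,0])),2),"tilt",np.round(np.degrees(R[:2,2]),2),"F",np.round(s["ft_force"],1),"M",np.round(s["ft_torque"],3),"gap",round(s["finger_gap"],1),"j",np.round(s["joint_positions"],2))
E
python3 -c "
from h import *
st();delta(596.5,217,380,112.5)"
```

```text
t 2.6 tcp [ 235.7 -578.8  231.3] xaz 22.16 tilt [-0.  0.] F [0.4 0.7 0.3] M [-0.003  0.013 -0.001] gap 85.9 j [ 1.29  0.51 -0.24  1.5   0.13  1.15 -0.15]
delta [ 63.43 -60.09 -14.87] [ -0.    -0.   -90.34]
```

Request:
{"api": "jog_arm", "payload": {"rows": [[[0,0,-6,0,0,0],[0,0,-12,0,0,0],[4,-3.8,-15,0,0,-5.6],[8,-7.5,-15,0,0,-11.3],[12,-11.3,-15,0,0,-17],[16,-15,-15,0,0,-22.6],[20,-18.8,-15,0,0,-28.3],[24,-22.5,-15,0,0,-34],[28,-26.3,-15,0,0,-39.6],[32,-30,-15,0,0,-45.3],[36,-33.8,-15,0,0,-51],[40,-37.6,-15,0,0,-56.6],[44,-41.5,-15,0,0,-62.3],[48,-45.3,-15,0,0,-68],[52,-49,-15,0,0,-73.6],[56,-53,-15,0,0,-79.3],[60,-56.7,-15,0,0,-85],[63.4,-60.1,-15,0,0,-90.3],[63.4,-60.1,-15,0,0,-90.3]]]}}

```text
time_s: 4.97
ee_pos: [595.8, 221.3, 380.0]
tcp_rot: [0.553, 0.833, 0.0, -0.002]
ft_force: [-0.2, 0.4, 1.1]
finger_gap: 85.6
```

```bash
python3 - <<'E'
from h import *
st();delta(596.5,217,300,112.5)
for n in("scene","top"):
    p=bot.camera(n)
    u=proj(p,bot.observe()["ee_pos"])[0]; print(n,u)
    cv2.imwrite(f"pics/b_{n}.png",p["frame"][:,:,::-1])
E
```

```text
t 4.97 tcp [595.8 221.3 380. ] xaz 112.85 tilt [-0.14  0.13] F [-0.2  0.4  1.1] M [ 0.008 -0.     0.021] gap 85.6 j [ 0.05  0.54 -0.86  1.17  0.4   1.59 -0.33]
delta [-0.45 -0.09  7.99] [-0.08 -0.18  0.35]
scene [382.96684172 163.75370403]
top [262.24798665 167.87875801]
```

View pics/b_scene.png

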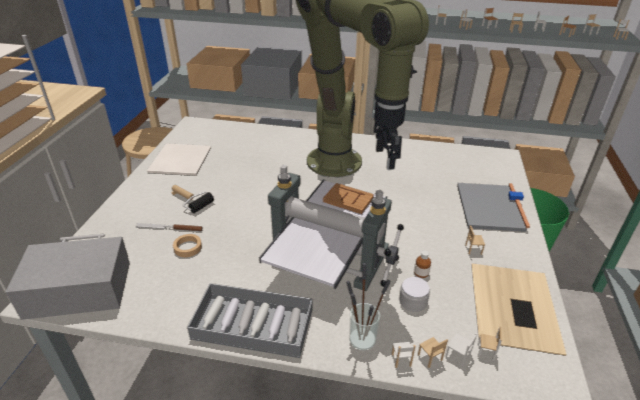

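The gripper now hovers above the screw: the fingertips at (395, 165) agree with the projected TCP to within the open-finger spread. I'll descend onto the square with the fingers part closed.

Request:
{"api": "jog_arm", "payload": {"rows": [[[-0.45,-0.09,4,0,0,0],[-0.45,-0.09,7,0,0,0],[-0.45,-0.09,9,0,0,0],[-0.45,-0.09,10.6,0,0,0],[-0.45,-0.09,10.6,0,0,0]]], "fingers": 4.5, "newtons": 20}}

```text
time_s: 5.7
ee_pos: [597.0, 210.9, 274.7]
tcp_rot: [0.557, 0.831, -0.001, -0.0]
ft_force: [0.6, -0.0, 0.1]
finger_gap: 45.0
```

```bash
python3 - <<'E'
from h import *
st()
I=[]
for n,c in(("scene",(175,365)),("top",(165,255))):
    p=bot.camera(n); f=p["frame"][c[0]-30:c[0]+50,c[1]-30:c[1]+50,::-1]
    I.append(cv2.resize(f,(400,400),interpolation=cv2.INTER_CUBIC))
cv2.imwrite("pics/c.png",np.hstack(I))
E
```

```text
t 5.7 tcp [597.  210.9 274.7] xaz 112.36 tilt [-0.05 -0.07] F [ 0.6 -0.   0.1] M [-0.022  0.006  0.01 ] gap 45.0 j [ 0.09  0.59 -0.84  1.4   0.44  1.35 -0.38]
```

View pics/c.png

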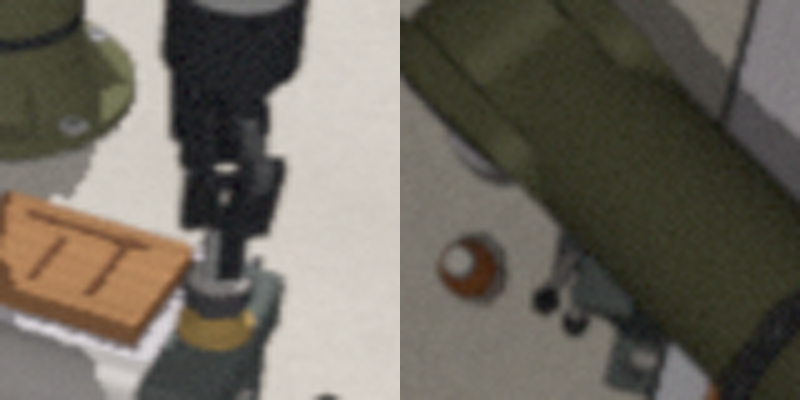

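Request:
{"api": "jog_arm", "payload": {"rows": [[[0.45,0.09,0,0,0,0],[0.45,0.09,0,0,0,0],[0.45,0.09,0,0,0,0]]]}}

```text
time_s: 6.18
ee_pos: [596.2, 217.2, 275.6]
tcp_rot: [0.556, 0.831, 0.0, 0.0]
ft_force: [0.1, -0.5, -0.2]
finger_gap: 45.3
```

```bash
python3 - <<'E'
from h import *
st();delta(596.5,217,273,112.5)
E
```

```text
t 6.17 tcp [596.2 217.2 275.6] xaz 112.48 tilt [0.02 0.01] F [ 0.1 -0.5 -0.2] M [ 0.024 -0.038  0.071] gap 45.3 j [ 0.08  0.59 -0.84  1.39  0.44  1.35 -0.38]
delta [-0.03  0.02  0.26] [ 0.02 -0.   -0.02]
```

Now I'll go down 2.5 mm and close gently to feel the square's width.

Request:
{"api": "jog_arm", "payload": {"rows": [[[0,0,0.25,0,0,0],[0,0,0.25,0,0,0],[0,0,0.25,0,0,0],[0,0,0.25,0,0,0],[0,0,0.25,0,0,0],[0,0,0.25,0,0,0]]], "fingers": 1.0, "newtons": 20}}

```text
time_s: 6.92
ee_pos: [594.8, 216.3, 272.6]
tcp_rot: [0.556, 0.831, -0.002, -0.001]
ft_force: [-5.6, -2.1, 2.7]
finger_gap: 18.1
```

```bash
python3 - <<'E'
from h import *
st()
E
```

```text
t 6.92 tcp [594.8 216.3 272.6] xaz 112.5 tilt [-0.16 -0.11] F [-5.6 -2.1  2.7] M [-0.498  1.178  0.19 ] gap 18.1 j [ 0.08  0.59 -0.84  1.4   0.44  1.35 -0.38]
```

Request:
{"api": "jog_arm", "payload": {"rows": [[[0,-0.17,0,0,0,0],[0,-0.17,0,0,0,0],[0,-0.17,0,0,0,0],[0,-0.17,0,0,0,0]]], "newtons": 70}}

```text
time_s: 7.42
ee_pos: [594.6, 216.2, 272.8]
tcp_rot: [0.556, 0.831, -0.0, -0.0]
ft_force: [-0.7, -1.9, 1.2]
finger_gap: 15.8
```

```bash
python3 - <<'E'
from h import *
st()
E
```

```text
t 7.42 tcp [594.6 216.2 272.8] xaz 112.46 tilt [-0.01 -0.  ] F [-0.7 -1.9  1.2] M [-0.142  0.326  0.151] gap 15.8 j [ 0.08  0.59 -0.84  1.4   0.44  1.34 -0.38]
```

Request:
{"api": "jog_arm", "payload": {"rows": [[[0,0,0,0,0,3],[0,0,0.01,0,0,6],[0,0,0.01,0,0,9],[0,0,0.02,0,0,12],[0,0,0.02,0,0,15],[0,0,0.03,0,0,18],[0,0,0.03,0,0,20]]]}}

```text
time_s: 8.3
ee_pos: [594.5, 216.2, 272.5]
tcp_rot: [0.692, 0.722, -0.0, -0.0]
ft_force: [-1.0, -1.1, 2.8]
finger_gap: 16.3
```

```bash
python3 - <<'E'
from h import *
st()
E
```

```text
t 8.3 tcp [594.5 216.2 272.5] xaz 92.39 tilt [-0.01 -0.01] F [-1.  -1.1  2.8] M [-0.272  0.432  0.218] gap 16.3 j [ 0.04  0.56 -0.75  1.4   0.39  1.32 -0.69]
```

Request:
{"api": "jog_arm", "payload": {"rows": [[[0,0,0,0,0,2],[0,0,0.0,0,0,4],[0,0,0.01,0,0,6]]]}}

```text
time_s: 8.68
ee_pos: [594.5, 216.2, 272.4]
tcp_rot: [0.729, 0.684, -0.0, -0.0]
ft_force: [-1.8, -1.5, 2.9]
finger_gap: 15.8
```

```bash
python3 - <<'E'
from h import *
st()
E
```

```text
t 8.68 tcp [594.5 216.2 272.4] xaz 86.34 tilt [-0.02 -0.  ] F [-1.8 -1.5  2.9] M [-0.188  0.641  0.246] gap 15.8 j [ 0.02  0.56 -0.72  1.41  0.37  1.32 -0.78]
```

Thread friction reads about 0.22–0.25, as stated, and the grip holds. I'll continue in short steps.

Request:
{"api": "jog_arm", "payload": {"rows": [[[0,0,0,0,0,2],[0,0,0,0,0,4],[0,0,0.01,0,0,6]]]}}

```text
time_s: 9.05
ee_pos: [594.4, 216.3, 272.3]
tcp_rot: [0.764, 0.645, -0.0, -0.0]
ft_force: [-2.9, -2.1, 3.1]
finger_gap: 15.5
```

```bash
python3 -c "
from h import *
st()"
```

```text
t 9.05 tcp [594.4 216.3 272.3] xaz 80.34 tilt [-0.02 -0.01] F [-2.9 -2.1  3.1] M [-0.317  0.784  0.245] gap 15.5 j [ 0.01  0.55 -0.7   1.41  0.36  1.31 -0.87]
```

Request:
{"api": "jog_arm", "payload": {"rows": [[[0,0,0,0,0,2],[0,0,0,0,0,4],[0,0,0.01,0,0,5]]]}}

```text
time_s: 9.43
ee_pos: [594.4, 216.3, 272.3]
tcp_rot: [0.791, 0.611, -0.0, -0.0]
ft_force: [-4.4, -2.6, 3.9]
finger_gap: 16.2
```

```bash
python3 -c "
from h import *
st()"
```

```text
t 9.43 tcp [594.4 216.3 272.3] xaz 75.38 tilt [-0.01 -0.01] F [-4.4 -2.6  3.9] M [-0.367  1.009  0.189] gap 16.2 j [-0.    0.55 -0.67  1.41  0.34  1.31 -0.95]
```

Request:
{"api": "jog_arm", "payload": {"rows": [[[0,0,0,0,0,2],[0,0,0,0,0,4],[0,0,0.01,0,0,5]]]}}

```text
time_s: 9.8
ee_pos: [594.5, 216.3, 272.2]
tcp_rot: [0.817, 0.576, -0.0, -0.0]
ft_force: [-4.3, -1.6, 5.5]
finger_gap: 15.8
```

```bash
python3 -c "
from h import *
st()"
```

```text
t 9.8 tcp [594.5 216.3 272.2] xaz 70.35 tilt [-0.01 -0.  ] F [-4.3 -1.6  5.5] M [-0.373  1.16   0.212] gap 15.8 j [-0.01  0.54 -0.65  1.41  0.33  1.3  -1.03]
```

Request:
{"api": "jog_arm", "payload": {"rows": [[[0,0,0,0,0,2],[0,0,0,0,0,4],[0,0,0,0,0,4]]]}}

```text
time_s: 10.18
ee_pos: [594.4, 216.3, 272.1]
tcp_rot: [0.837, 0.547, -0.0, -0.0]
ft_force: [-4.7, -1.9, 3.8]
finger_gap: 15.9
```

```bash
python3 -c "
from h import *
st()"
```

```text
t 10.18 tcp [594.4 216.3 272.1] xaz 66.36 tilt [-0.02 -0.01] F [-4.7 -1.9  3.8] M [-0.349  1.106  0.194] gap 15.9 j [-0.02  0.54 -0.63  1.41  0.32  1.3  -1.09]
```

Request:
{"api": "jog_arm", "payload": {"rows": [[[0,0,0,0,0,2],[0,0,0,0,0,4],[0,0,0.01,0,0,4]]]}}

```text
time_s: 10.55
ee_pos: [594.4, 216.3, 272.1]
tcp_rot: [0.856, 0.518, -0.0, -0.0]
ft_force: [-5.3, -2.3, 4.5]
finger_gap: 15.8
```

```bash
python3 -c "
from h import *
st()"
```

```text
t 10.55 tcp [594.4 216.3 272.1] xaz 62.37 tilt [-0.02 -0.01] F [-5.3 -2.3  4.5] M [-0.343  1.219  0.217] gap 15.8 j [-0.03  0.54 -0.62  1.41  0.31  1.3  -1.15]
```

Request:
{"api": "jog_arm", "payload": {"rows": [[[0,0,0,0,0,2],[0,0,0,0,0,4],[0,0,0,0,0,4]]]}}

```text
time_s: 10.92
ee_pos: [594.4, 216.3, 272.0]
tcp_rot: [0.873, 0.488, -0.0, -0.0]
ft_force: [-5.8, -2.0, 3.3]
finger_gap: 15.8
```

```bash
python3 -c "
from h import *
st()"
```

```text
t 10.93 tcp [594.4 216.3 272. ] xaz 58.38 tilt [-0.02 -0.01] F [-5.8 -2.   3.3] M [-0.265  1.157  0.227] gap 15.8 j [-0.04  0.53 -0.6   1.41  0.3   1.29 -1.21]
```

Request:
{"api": "jog_arm", "payload": {"rows": [[[0,0,0,0,0,2],[0,0,0,0,0,3],[0,0,0,0,0,3]]]}}

```text
time_s: 11.3
ee_pos: [594.3, 216.3, 272.0]
tcp_rot: [0.885, 0.465, -0.0, -0.0]
ft_force: [-6.1, -1.7, 2.9]
finger_gap: 15.8
```

```bash
python3 -c "
from h import *
st()"
```

```text
t 11.3 tcp [594.3 216.3 272. ] xaz 55.4 tilt [-0.03 -0.01] F [-6.1 -1.7  2.9] M [-0.354  1.185  0.363] gap 15.8 j [-0.05  0.53 -0.59  1.41  0.3   1.29 -1.26]
```

Request:
{"api": "jog_arm", "payload": {"rows": [[[0,0,0,0,0,2],[0,0,0,0,0,3],[0,0,0,0,0,3]]]}}

```text
time_s: 11.68
ee_pos: [594.3, 216.4, 272.0]
tcp_rot: [0.897, 0.442, -0.0, -0.0]
ft_force: [-5.1, -1.7, 3.9]
finger_gap: 15.7
```

```bash
python3 -c "
from h import *
st()"
```

```text
t 11.68 tcp [594.3 216.4 272. ] xaz 52.41 tilt [-0.03 -0.01] F [-5.1 -1.7  3.9] M [-0.26   1.126  0.502] gap 15.7 j [-0.06  0.53 -0.57  1.41  0.29  1.29 -1.3 ]
```

Request:
{"api": "jog_arm", "payload": {"rows": [[[0,0,0,0,0,2],[0,0,0,0,0,3],[0,0,0,0,0,3]]]}}

```text
time_s: 12.05
ee_pos: [594.3, 216.3, 271.9]
tcp_rot: [0.908, 0.418, -0.0, 0.0]
ft_force: [-5.1, -1.7, 2.9]
finger_gap: 16.2
```

```bash
python3 -c "
from h import *
st()"
```

```text
t 12.05 tcp [594.3 216.3 271.9] xaz 49.42 tilt [-0.03 -0.01] F [-5.1 -1.7  2.9] M [-0.253  1.132  0.447] gap 16.2 j [-0.06  0.53 -0.56  1.41  0.28  1.29 -1.35]
```

```bash
python3 - <<'E'
from h import *
for i in range(6):
    bot.camera("scene"); s=bot.observe(); print(round(s["ft_torque"][2],3),round(s["finger_gap"],2),end=' | ')
E
```

```text
0.56 16.05 | 0.495 16.05 | 0.459 16.07 | 0.488 15.94 | 0.449 15.7 | 0.567 15.84 |
```

The screw bears at about 0.5 N m on average, roughly 45 N, well under the 160 N limit. I'll release, check, and swing round for the nut.

Request:
{"api": "jog_arm", "payload": {"rows": [[[0,0,0,0,0,0],[0,0,0,0,0,0],[0,0,0,0,0,0],[0,0,-0.5,0,0,0],[0,0,-1,0,0,-5],[0,0,-2,0,0,-15],[0,0,-3,0,0,-25],[0,0,-4,0,0,-35],[0,0,-5,0,0,-45],[0,0,-5,0,0,-55],[0,0,-5,0,0,-65],[0,0,-5,0,0,-75],[0,0,-5,0,0,-85],[0,0,-5,0,0,-95],[0,0,-5,0,0,-105],[0,0,-5,0,0,-115],[0,0,-5,0,0,-125],[0,0,-5,0,0,-125]]], "fingers": 6}}

```text
time_s: 14.6
ee_pos: [594.9, 216.2, 322.1]
tcp_rot: [0.049, 0.999, 0.0, -0.0]
ft_force: [0.5, 0.2, -0.3]
finger_gap: 59.9
```

```bash
python3 - <<'E'
from h import *
st()
g=np.mean([bot.camera("scene")["frame"].astype(float) for _ in range(5)],0)
np.save("S2.npy",g)
a=g[184:214,362:392].mean(2); a=(a-a.min())/(a.max()-a.min())*255
cv2.imwrite("pics/d.png",np.hstack([cv2.resize(a.astype(np.uint8),(390,390),interpolation=cv2.INTER_CUBIC),cv2.resize(np.load("S.npy")[184:214,362:392].mean(2).astype(np.uint8),(390,390),interpolation=cv2.INTER_CUBIC)]))
E
```

```text
t 14.6 tcp [594.9 216.2 322.1] xaz 174.37 tilt [-0.01  0.04] F [ 0.5  0.2 -0.3] M [-0.003 -0.007  0.059] gap 59.9 j [ 0.18  0.64 -1.12  1.31  0.57  1.53  0.6 ]
```

View pics/d.png

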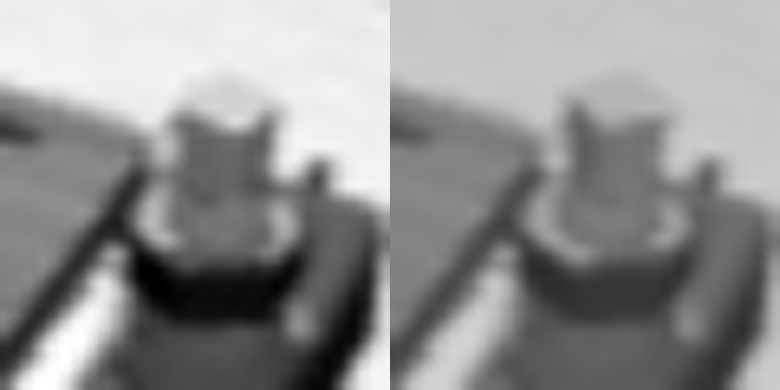

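After release the screw stands with its corner toward the camera at about (380, 192), and the nut looks as before, as expected from a 63° turn. Next is the nut.

```bash
python3 - <<'E'
from h import *
st();delta(594.5,216.2,241,153)
E
```

```text
t 14.85 tcp [594.6 216.3 322.2] xaz 174.33 tilt [ 0.02 -0.01] F [-0.  -0.4  0.6] M [ 0.014  0.015 -0.008] gap 60.0 j [ 0.18  0.64 -1.12  1.31  0.57  1.53  0.6 ]
delta [ 0.01 -0.01  8.12] [-0.000e+00  2.000e-02  2.133e+01]
```

Request:
{"api": "jog_arm", "payload": {"rows": [[[0,0,1.5,0,0,10],[0,0,3,0,0,20],[0,0,4.5,0,0,21.3],[0,0,6,0,0,21.3],[0,0,7,0,0,21.3],[0,0,8,0,0,21.3],[0,0,8.1,0,0,21.3],[0,0,8.1,0,0,21.3]]]}}

```text
time_s: 15.85
ee_pos: [594.7, 216.4, 241.2]
tcp_rot: [0.232, 0.973, 0.0, 0.0]
ft_force: [0.6, 0.5, 0.1]
finger_gap: 59.9
```

```bash
python3 - <<'E'
from h import *
st()
p=bot.camera("scene"); f=p["frame"][165:240,340:415,::-1]
cv2.imwrite("pics/e.png",cv2.resize(f,(560,560),interpolation=cv2.INTER_CUBIC))
E
```

```text
t 15.85 tcp [594.7 216.4 241.2] xaz 153.17 tilt [0.01 0.02] F [0.6 0.5 0.1] M [ 0.023 -0.001  0.027] gap 59.9 j [ 0.15  0.66 -1.    1.46  0.56  1.33  0.22]
```

View pics/e.png

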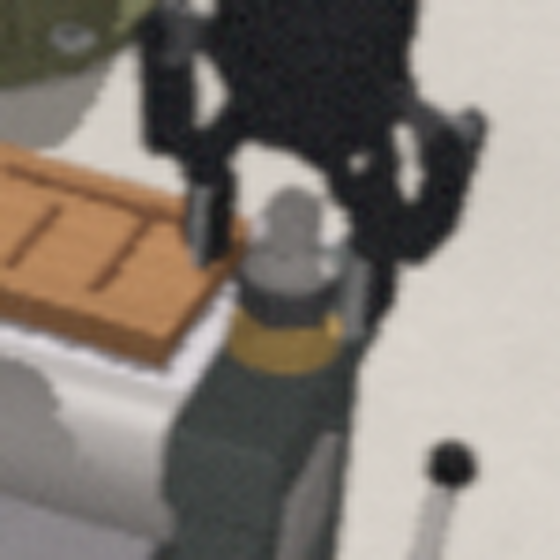

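The fingers straddle the nut: screw at about (290, 240) in the crop, fingers at 210 and 360. I'll close gently.

Request:
{"api": "jog_arm", "payload": {"rows": [[[0,0,0,0,0,0],[0,0,0,0,0,0],[0,0,0,0,0,0],[0,0,0,0,0,0],[0,0,0,0,0,0]]], "fingers": 3, "newtons": 25}}

```text
time_s: 16.52
ee_pos: [594.8, 216.6, 241.6]
tcp_rot: [0.232, 0.973, 0.0, 0.0]
ft_force: [-0.1, 0.3, 6.2]
finger_gap: 37.4
```

```bash
python3 - <<'E'
from h import *
for i in range(3):
    st();bot.camera("top")
E
```

```text
t 16.52 tcp [594.8 216.6 241.6] xaz 153.16 tilt [0.05 0.04] F [-0.1  0.3  6.2] M [ 0.056 -0.036  0.072] gap 37.4 j [ 0.15  0.66 -1.    1.46  0.56  1.33  0.22]
t 16.57 tcp [594.8 216.6 241.6] xaz 153.16 tilt [0.05 0.04] F [-0.7  0.3  6.3] M [ 0.034 -0.04   0.109] gap 37.7 j [ 0.15  0.66 -1.    1.46  0.56  1.33  0.22]
t 16.62 tcp [594.8 216.6 241.5] xaz 153.16 tilt [0.05 0.03] F [-0.   0.1  5.5] M [ 0.035 -0.025  0.027] gap 37.4 j [ 0.15  0.66 -1.    1.46  0.56  1.33  0.22]
```

Request:
{"api": "jog_arm", "payload": {"rows": [[[0,0,0,0,0,0],[0,0,0,0,0,0],[0,0,0,0,0,0]]], "newtons": 60}}

```text
time_s: 17.05
ee_pos: [594.9, 216.6, 241.7]
tcp_rot: [0.232, 0.973, 0.0, 0.0]
ft_force: [-0.1, -0.4, 7.1]
finger_gap: 36.1
```

```bash
python3 - <<'E'
from h import *
st()
E
```

```text
t 17.05 tcp [594.9 216.6 241.7] xaz 153.16 tilt [0.06 0.04] F [-0.1 -0.4  7.1] M [-0.006  0.062  0.153] gap 36.1 j [ 0.15  0.66 -1.    1.46  0.56  1.33  0.22]
```

Request:
{"api": "jog_arm", "payload": {"rows": [[[0,0,0,0,0,5],[0,0,0.01,0,0,10],[0,0,0.02,0,0,15],[0,0,0.03,0,0,20],[0,0,0.03,0,0,25],[0,0,0.04,0,0,30],[0,0,0.05,0,0,35],[0,0,0.05,0,0,40]]]}}

```text
time_s: 18.05
ee_pos: [594.7, 216.5, 241.2]
tcp_rot: [0.552, 0.834, 0.0, 0.0]
ft_force: [-0.8, -0.4, 5.8]
finger_gap: 35.7
```

```bash
python3 - <<'E'
from h import *
st()
E
```

```text
t 18.05 tcp [594.7 216.5 241.2] xaz 113.01 tilt [0.05 0.01] F [-0.8 -0.4  5.8] M [-0.104  0.134  0.083] gap 35.7 j [ 0.07  0.6  -0.82  1.46  0.45  1.27 -0.39]
```

Request:
{"api": "jog_arm", "payload": {"rows": [[[0,0,0.01,0,0,5],[0,0,0.02,0,0,10],[0,0,0.03,0,0,15],[0,0,0.04,0,0,20],[0,0,0.05,0,0,25],[0,0,0.05,0,0,30]]]}}

```text
time_s: 18.8
ee_pos: [594.6, 216.5, 240.8]
tcp_rot: [0.749, 0.663, 0.0, 0.0]
ft_force: [-0.7, -1.0, 5.8]
finger_gap: 35.7
```

```bash
python3 - <<'E'
from h import *
st()
E
```

```text
t 18.8 tcp [594.6 216.5 240.8] xaz 83.01 tilt [0.04 0.01] F [-0.7 -1.   5.8] M [-0.145  0.307  0.133] gap 35.7 j [ 0.    0.57 -0.68  1.46  0.37  1.24 -0.84]
```

Request:
{"api": "jog_arm", "payload": {"rows": [[[0,0,0.01,0,0,5],[0,0,0.02,0,0,10],[0,0,0.03,0,0,15],[0,0,0.03,0,0,20],[0,0,0.04,0,0,25],[0,0,0.04,0,0,30]]]}}

```text
time_s: 19.55
ee_pos: [594.4, 216.5, 240.4]
tcp_rot: [0.895, 0.446, 0.0, -0.0]
ft_force: [-1.5, -1.0, 7.1]
finger_gap: 36.1
```

```bash
python3 - <<'E'
from h import *
st()
E
```

```text
t 19.55 tcp [594.4 216.5 240.4] xaz 53.01 tilt [0.02 0.02] F [-1.5 -1.   7.1] M [-0.029  0.357  0.116] gap 36.1 j [-0.07  0.55 -0.54  1.46  0.29  1.21 -1.3 ]
```

Request:
{"api": "jog_arm", "payload": {"rows": [[[0,0,0.01,0,0,4],[0,0,0.01,0,0,8],[0,0,0.02,0,0,10]]]}}

```text
time_s: 19.92
ee_pos: [594.4, 216.5, 240.2]
tcp_rot: [0.93, 0.367, 0.0, -0.0]
ft_force: [-2.0, -0.7, 7.6]
finger_gap: 35.9
```

```bash
python3 - <<'E'
from h import *
st()
E
```

```text
t 19.93 tcp [594.4 216.5 240.2] xaz 43.08 tilt [0.02 0.02] F [-2.  -0.7  7.6] M [-0.048  0.478  0.067] gap 35.9 j [-0.09  0.54 -0.5   1.46  0.27  1.21 -1.45]
```

Request:
{"api": "jog_arm", "payload": {"rows": [[[0,0,0.01,0,0,4],[0,0,0.01,0,0,8],[0,0,0.02,0,0,10]]]}}

```text
time_s: 20.3
ee_pos: [594.4, 216.6, 240.1]
tcp_rot: [0.959, 0.285, 0.0, -0.0]
ft_force: [-2.3, -0.3, 8.5]
finger_gap: 36.1
```

```bash
python3 - <<'E'
from h import *
st()
E
```

```text
t 20.3 tcp [594.4 216.6 240.1] xaz 33.08 tilt [0.03 0.03] F [-2.3 -0.3  8.5] M [0.069 0.483 0.075] gap 36.1 j [-0.12  0.53 -0.45  1.46  0.24  1.2  -1.6 ]
```

Request:
{"api": "jog_arm", "payload": {"rows": [[[0,0,0,0,0,3],[0,0,0.01,0,0,6],[0,0,0.01,0,0,6]]]}}

```text
time_s: 20.68
ee_pos: [594.4, 216.6, 240.0]
tcp_rot: [0.972, 0.235, 0.0, -0.0]
ft_force: [-1.5, -0.8, 7.5]
finger_gap: 36.0
```

```bash
python3 - <<'E'
from h import *
st()
E
```

```text
t 20.68 tcp [594.4 216.6 240. ] xaz 27.13 tilt [0.03 0.02] F [-1.5 -0.8  7.5] M [ 0.046  0.453 -0.022] gap 36.0 j [-0.13  0.53 -0.43  1.46  0.23  1.2  -1.69]
```

Request:
{"api": "jog_arm", "payload": {"rows": [[[0,0,0,0,0,3],[0,0,0.01,0,0,6],[0,0,0.01,0,0,6]]]}}

```text
time_s: 21.05
ee_pos: [594.4, 216.7, 239.9]
tcp_rot: [0.983, 0.183, 0.0, -0.0]
ft_force: [-1.9, -0.4, 8.2]
finger_gap: 36.0
```

```bash
python3 - <<'E'
from h import *
st()
E
```

```text
t 21.05 tcp [594.4 216.7 239.9] xaz 21.13 tilt [0.03 0.03] F [-1.9 -0.4  8.2] M [0.094 0.435 0.019] gap 36.0 j [-0.15  0.53 -0.4   1.46  0.21  1.19 -1.78]
```

Request:
{"api": "jog_arm", "payload": {"rows": [[[0,0,0,0,0,3],[0,0,0.01,0,0,6],[0,0,0.01,0,0,6]]]}}

```text
time_s: 21.42
ee_pos: [594.4, 216.7, 239.8]
tcp_rot: [0.991, 0.132, 0.0, -0.0]
ft_force: [-2.7, -0.1, 6.9]
finger_gap: 35.9
```

```bash
python3 - <<'E'
from h import *
st()
E
```

```text
t 21.43 tcp [594.4 216.7 239.8] xaz 15.13 tilt [0.03 0.03] F [-2.7 -0.1  6.9] M [ 0.074  0.471 -0.007] gap 35.9 j [-0.17  0.52 -0.37  1.46  0.2   1.19 -1.87]
```

Request:
{"api": "jog_arm", "payload": {"rows": [[[0,0,0,0,0,3],[0,0,0.01,0,0,6],[0,0,0.01,0,0,6]]]}}

```text
time_s: 21.8
ee_pos: [594.4, 216.7, 239.7]
tcp_rot: [0.997, 0.08, 0.0, -0.0]
ft_force: [-2.3, -0.6, 9.2]
finger_gap: 35.5
```

```bash
python3 - <<'E'
from h import *
st()
E
```

```text
t 21.8 tcp [594.4 216.7 239.7] xaz 9.13 tilt [0.03 0.04] F [-2.3 -0.6  9.2] M [ 0.061  0.435 -0.002] gap 35.5 j [-0.18  0.52 -0.35  1.46  0.18  1.19 -1.97]
```

Request:
{"api": "jog_arm", "payload": {"rows": [[[0,0,0,0,0,3],[0,0,0.01,0,0,6],[0,0,0.01,0,0,6]]]}}

```text
time_s: 22.18
ee_pos: [594.4, 216.7, 239.6]
tcp_rot: [1.0, 0.027, 0.0, -0.0]
ft_force: [-2.8, -0.5, 8.9]
finger_gap: 35.8
```

```bash
python3 - <<'E'
from h import *
st()
E
```

```text
t 22.18 tcp [594.4 216.7 239.6] xaz 3.13 tilt [0.03 0.04] F [-2.8 -0.5  8.9] M [ 0.074  0.449 -0.034] gap 35.8 j [-0.2   0.52 -0.32  1.46  0.17  1.18 -2.06]
```

Request:
{"api": "jog_arm", "payload": {"rows": [[[0,0,0,0,0,3],[0,0,0.01,0,0,6],[0,0,0.01,0,0,6]]]}}

```text
time_s: 22.55
ee_pos: [594.4, 216.8, 239.5]
tcp_rot: [1.0, -0.025, 0.0, -0.0]
ft_force: [-2.8, 0.5, 8.1]
finger_gap: 36.2
```

```bash
python3 - <<'E'
from h import *
st()
p=bot.camera("scene"); f=p["frame"][165:240,340:415,::-1]
cv2.imwrite("pics/g.png",cv2.resize(f,(560,560),interpolation=cv2.INTER_CUBIC))
E
```

```text
t 22.55 tcp [594.4 216.8 239.5] xaz -2.87 tilt [0.03 0.04] F [-2.8  0.5  8.1] M [0.193 0.426 0.023] gap 36.2 j [-0.21  0.52 -0.29  1.47  0.15  1.18 -2.15]
```

View pics/g.png

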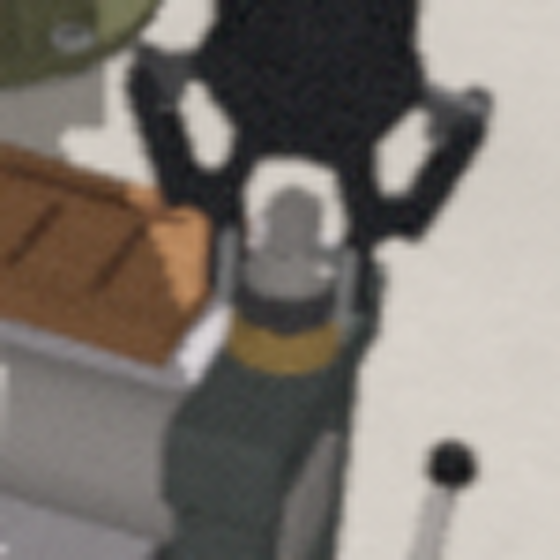

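The fingers hold the nut at (290, 285) in the crop and nothing else is touched. I'll continue.

Request:
{"api": "jog_arm", "payload": {"rows": [[[0,0,0,0,0,3],[0,0,0.01,0,0,6],[0,0,0.01,0,0,6]]]}}

```text
time_s: 22.98
ee_pos: [594.4, 216.8, 239.5]
tcp_rot: [0.997, -0.077, 0.0, -0.0]
ft_force: [-2.0, -0.1, 8.0]
finger_gap: 36.0
```

```bash
python3 - <<'E'
from h import *
st()
E
```

```text
t 22.98 tcp [594.4 216.8 239.5] xaz -8.87 tilt [0.04 0.04] F [-2.  -0.1  8. ] M [ 0.096  0.437 -0.005] gap 36.0 j [-0.23  0.52 -0.27  1.47  0.14  1.18 -2.24]
```

Request:
{"api": "jog_arm", "payload": {"rows": [[[0,0,0,0,0,3],[0,0,0.01,0,0,6],[0,0,0.01,0,0,6]]]}}

```text
time_s: 23.35
ee_pos: [594.4, 216.8, 239.4]
tcp_rot: [0.992, -0.129, 0.0, -0.0]
ft_force: [-2.1, 1.5, 8.7]
finger_gap: 36.2
```

```bash
python3 - <<'E'
from h import *
st()
E
```

```text
t 23.35 tcp [594.4 216.8 239.4] xaz -14.86 tilt [0.03 0.05] F [-2.1  1.5  8.7] M [ 0.108  0.382 -0.024] gap 36.2 j [-0.24  0.51 -0.24  1.47  0.13  1.18 -2.33]
```

j7 is nearing its end, so I'll regrasp: open, go back 120°, and read the free torque baseline.

Request:
{"api": "jog_arm", "payload": {"rows": [[[0,0,0,0,0,0],[0,0,0,0,0,0],[0,0,0,0,0,0],[0,0,0,0,0,-10],[0,0,0,0,0,-20],[0,0,0,0,0,-30],[0,0,0,0,0,-40],[0,0,0,0,0,-50],[0,0,0,0,0,-60],[0,0,0,0,0,-70],[0,0,0,0,0,-80],[0,0,0,0,0,-90],[0,0,0,0,0,-100],[0,0,0,0,0,-110],[0,0,0,0,0,-120],[0,0,0,0,0,-120],[0,0,0,0,0,-120]]], "fingers": 6}}

```text
time_s: 25.48
ee_pos: [594.7, 216.1, 238.2]
tcp_rot: [0.609, 0.793, -0.0, -0.0]
ft_force: [-0.2, 0.0, 0.4]
finger_gap: 59.7
```

```bash
python3 - <<'E'
from h import *
st()
p=bot.camera("scene"); f=p["frame"][165:240,340:415,::-1]
cv2.imwrite("pics/i.png",cv2.resize(f,(560,560),interpolation=cv2.INTER_CUBIC))
st()
E
```

```text
t 25.48 tcp [594.7 216.1 238.2] xaz 104.93 tilt [-0.02  0.  ] F [-0.2  0.   0.4] M [0.03  0.013 0.012] gap 59.7 j [ 0.05  0.6  -0.78  1.46  0.43  1.26 -0.51]
t 25.52 tcp [594.6 216.2 238.3] xaz 104.98 tilt [-0.01 -0.01] F [ 0.3  0.5 -0.7] M [-0.072 -0.037 -0.008] gap 59.9 j [ 0.05  0.6  -0.78  1.46  0.43  1.26 -0.51]
```

View pics/i.png

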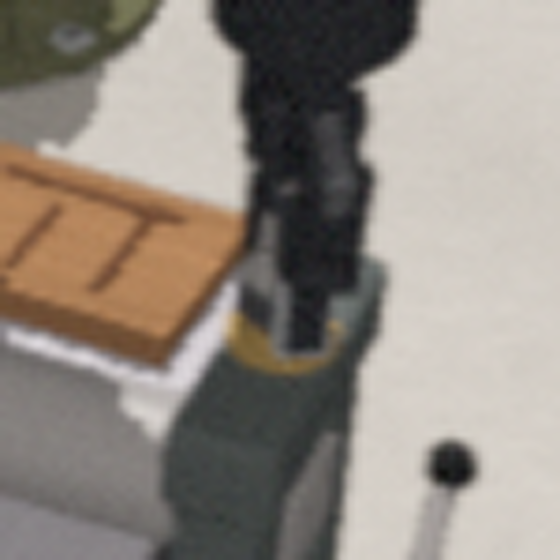

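The free baseline is 0. The front finger reaches slightly below the nut, down to the bush rim at (300, 350), so I'll raise 2 mm and close.

Request:
{"api": "jog_arm", "payload": {"rows": [[[0,0,-0.2,0,0,0],[0,0,-0.2,0,0,0],[0,0,-0.2,0,0,0],[0,0,-0.2,0,0,0],[0,0,-0.2,0,0,0],[0,0,-0.2,0,0,0]]], "fingers": 3, "newtons": 60}}

```text
time_s: 26.28
ee_pos: [594.7, 216.4, 241.1]
tcp_rot: [0.608, 0.794, 0.0, 0.0]
ft_force: [-0.9, -0.9, 6.6]
finger_gap: 35.8
```

```bash
python3 - <<'E'
from h import *
st()
E
```

```text
t 26.27 tcp [594.7 216.4 241.1] xaz 105.14 tilt [0.05 0.01] F [-0.9 -0.9  6.6] M [-0.227  0.279  0.105] gap 35.8 j [ 0.05  0.59 -0.78  1.46  0.43  1.26 -0.51]
```

Request:
{"api": "jog_arm", "payload": {"rows": [[[0,0,0,0,0,3],[0,0,0.01,0,0,6],[0,0,0.01,0,0,6]]]}}

```text
time_s: 26.65
ee_pos: [594.7, 216.4, 241.0]
tcp_rot: [0.649, 0.761, 0.0, 0.0]
ft_force: [-1.4, -2.0, 5.6]
finger_gap: 35.7
```

```bash
python3 - <<'E'
from h import *
st()
E
```

```text
t 26.65 tcp [594.7 216.4 241. ] xaz 99.09 tilt [0.05 0.01] F [-1.4 -2.   5.6] M [-0.233  0.322 -0.065] gap 35.7 j [ 0.04  0.59 -0.75  1.46  0.41  1.26 -0.6 ]
```

```bash
cat >> h.py <<'E'
def mz(n=4):
    v=[]
    for _ in range(n): bot.camera("top"); s=bot.observe(); v.append([*s["ft_force"],s["ft_torque"][2],s["finger_gap"]])
    v=np.array(v); print("t",round(s["time_s"],2),"F",v.mean(0)[:3].round(1),"Mz",v[:,3].round(3),"mean",v[:,3].mean().round(3),"gap",v[:,4].mean().round(2))
E
python3 -c "
from h import *
mz();st()"
```

```text
t 26.85 F [-1.5 -1.   5.9] Mz [-0.006 -0.005 -0.04  -0.034] mean -0.022 gap 35.74
t 26.85 tcp [594.7 216.4 241. ] xaz 99.13 tilt [0.04 0.01] F [-0.5 -1.4  6.4] M [-0.203  0.348 -0.034] gap 35.6 j [ 0.04  0.59 -0.75  1.46  0.41  1.26 -0.6 ]
```

Request:
{"api": "jog_arm", "payload": {"rows": [[[0,0,0,0,0,3],[0,0,0.01,0,0,6],[0,0,0.01,0,0,6]]]}}

```text
time_s: 27.22
ee_pos: [594.6, 216.4, 241.0]
tcp_rot: [0.688, 0.726, 0.0, 0.0]
ft_force: [-1.5, -1.2, 5.3]
finger_gap: 35.6
```

```bash
python3 -c "
from h import *
mz()"
```

```text
t 27.43 F [-1.5 -1.7  5.6] Mz [-0.071 -0.034 -0.007 -0.042] mean -0.038 gap 35.74
```

Request:
{"api": "jog_arm", "payload": {"rows": [[[0,0,0,0,0,3],[0,0,0.01,0,0,6],[0,0,0.01,0,0,6]]]}}

```text
time_s: 27.8
ee_pos: [594.6, 216.4, 240.8]
tcp_rot: [0.725, 0.689, 0.0, 0.0]
ft_force: [-1.8, -0.2, 4.9]
finger_gap: 35.7
```

```bash
python3 -c "
from h import *
mz()"
```

```text
t 28.0 F [-2.3 -0.9  6.1] Mz [-0.008 -0.02  -0.035 -0.031] mean -0.024 gap 35.76
```

Request:
{"api": "jog_arm", "payload": {"rows": [[[0,0,0,0,0,2],[0,0,0.01,0,0,4],[0,0,0.01,0,0,6]]]}}

```text
time_s: 28.38
ee_pos: [594.6, 216.4, 240.8]
tcp_rot: [0.76, 0.65, 0.0, 0.0]
ft_force: [-2.2, -1.4, 5.3]
finger_gap: 35.8
```

```bash
python3 -c "
from h import *
mz(2)"
```

```text
t 28.48 F [-1.9 -1.4  5.9] Mz [0.004 0.008] mean 0.006 gap 35.77
```

Request:
{"api": "jog_arm", "payload": {"rows": [[[0,0,0,0,0,2],[0,0,0.01,0,0,4],[0,0,0.01,0,0,6]]]}}

```text
time_s: 28.85
ee_pos: [594.5, 216.4, 240.7]
tcp_rot: [0.793, 0.609, 0.0, 0.0]
ft_force: [-2.4, -1.6, 6.9]
finger_gap: 35.5
```

```bash
python3 -c "
from h import *
mz(2)"
```

```text
t 28.95 F [-2.5 -1.4  6.5] Mz [0.037 0.007] mean 0.022 gap 35.78
```

Request:
{"api": "jog_arm", "payload": {"rows": [[[0,0,0,0,0,2],[0,0,0.01,0,0,4],[0,0,0.01,0,0,6]]]}}

```text
time_s: 29.32
ee_pos: [594.5, 216.4, 240.6]
tcp_rot: [0.824, 0.567, 0.0, 0.0]
ft_force: [-1.7, -0.9, 6.9]
finger_gap: 35.7
```

```bash
python3 -c "
from h import *
mz(2)"
```

```text
t 29.43 F [-2.4 -2.   6.1] Mz [0.04  0.014] mean 0.027 gap 35.75
```

Request:
{"api": "jog_arm", "payload": {"rows": [[[0,0,0,0,0,2],[0,0,0.01,0,0,4],[0,0,0.01,0,0,6]]]}}

```text
time_s: 29.8
ee_pos: [594.5, 216.5, 240.5]
tcp_rot: [0.852, 0.523, 0.0, 0.0]
ft_force: [-2.4, -1.1, 6.9]
finger_gap: 35.7
```

```bash
python3 -c "
from h import *
mz(2)"
```

```text
t 29.9 F [-1.5 -1.3  6.2] Mz [ 0.122 -0.027] mean 0.048 gap 35.83
```

Request:
{"api": "jog_arm", "payload": {"rows": [[[0,0,0,0,0,2],[0,0,0.01,0,0,4],[0,0,0.01,0,0,6]]]}}

```text
time_s: 30.28
ee_pos: [594.5, 216.6, 240.4]
tcp_rot: [0.878, 0.478, 0.0, 0.0]
ft_force: [-1.8, -0.7, 6.1]
finger_gap: 35.7
```

```bash
python3 -c "
from h import *
mz(2)"
```

```text
t 30.38 F [-2.  -0.8  6.5] Mz [0.149 0.104] mean 0.127 gap 36.01
```

Request:
{"api": "jog_arm", "payload": {"rows": [[[0,0,0,0,0,2],[0,0,0.01,0,0,4],[0,0,0.01,0,0,6]]]}}

```text
time_s: 30.75
ee_pos: [594.6, 216.7, 240.4]
tcp_rot: [0.902, 0.431, 0.001, -0.0]
ft_force: [-1.2, -0.9, 5.7]
finger_gap: 36.1
```

```bash
python3 -c "
from h import *
mz(2);st()"
```

```text
t 30.85 F [-1.5 -1.4  6.8] Mz [0.276 0.235] mean 0.256 gap 35.71
t 30.85 tcp [594.6 216.7 240.4] xaz 51.13 tilt [0.06 0.03] F [-1.4 -1.4  7.5] M [-0.026  0.452  0.235] gap 35.9 j [-0.07  0.54 -0.53  1.46  0.29  1.21 -1.32]
```

The nut is on the bush, with torque climbing about 0.12 per 6°. A final 3–4° should reach about 0.33.

Request:
{"api": "jog_arm", "payload": {"rows": [[[0,0,0,0,0,2],[0,0,0,0,0,3.5],[0,0,0,0,0,3.5]]]}}

```text
time_s: 31.22
ee_pos: [594.7, 216.8, 240.4]
tcp_rot: [0.915, 0.404, 0.001, -0.0]
ft_force: [-1.9, -0.5, 6.3]
finger_gap: 35.7
```

```bash
python3 -c "
from h import *
mz(5)"
```

```text
t 31.48 F [-1.5 -0.3  6. ] Mz [0.322 0.299 0.245 0.268 0.301] mean 0.287 gap 35.74
```

Request:
{"api": "jog_arm", "payload": {"rows": [[[0,0,0,0,0,1],[0,0,0,0,0,2],[0,0,0,0,0,2]]]}}

```text
time_s: 31.85
ee_pos: [594.7, 216.8, 240.4]
tcp_rot: [0.922, 0.388, 0.001, -0.0]
ft_force: [-1.4, -0.4, 6.1]
finger_gap: 35.9
```

```bash
python3 -c "
from h import *
mz(4)"
```

```text
t 32.05 F [-1.1 -0.6  5.8] Mz [0.359 0.379 0.388 0.358] mean 0.371 gap 35.62
```

The nut is nipped at about 0.37 N m. I'll release and withdraw straight up.

Request:
{"api": "jog_arm", "payload": {"rows": [[[0,0,0,0,0,0],[0,0,0,0,0,0],[0,0,0,0,0,0],[0,0,0,0,0,0],[0,0,-1,0,0,0],[0,0,-3,0,0,0],[0,0,-6,0,0,0],[0,0,-10,0,0,0],[0,0,-14,0,0,0],[0,0,-16,0,0,0],[0,0,-16,0,0,0],[0,0,-16,0,0,0]]], "fingers": 7}}

```text
time_s: 33.55
ee_pos: [594.4, 216.1, 398.6]
tcp_rot: [0.922, 0.388, -0.001, 0.0]
ft_force: [-0.8, 0.1, 0.1]
finger_gap: 70.2
```

```bash
python3 - <<'E'
from h import *
st()
F=[bot.camera("scene")["frame"] for _ in range(5)]
cv2.imwrite("pics/k_scene.png",F[0][:,:,::-1])
g=np.mean([f.astype(float) for f in F],0)
n=lambda a:cv2.resize(((a-a.min())/(a.max()-a.min())*255).astype(np.uint8),(390,390),interpolation=cv2.INTER_CUBIC)
cv2.imwrite("pics/k.png",np.hstack([n(np.load("S2.npy")[184:214,362:392].mean(2)),n(g[184:214,362:392].mean(2))]))
E
```

```text
t 33.55 tcp [594.4 216.1 398.6] xaz 45.67 tilt [-0.07 -0.03] F [-0.8  0.1  0.1] M [ 0.001  0.025 -0.045] gap 70.2 j [-0.11  0.48 -0.52  1.14  0.23  1.58 -1.35]
```

View pics/k.png

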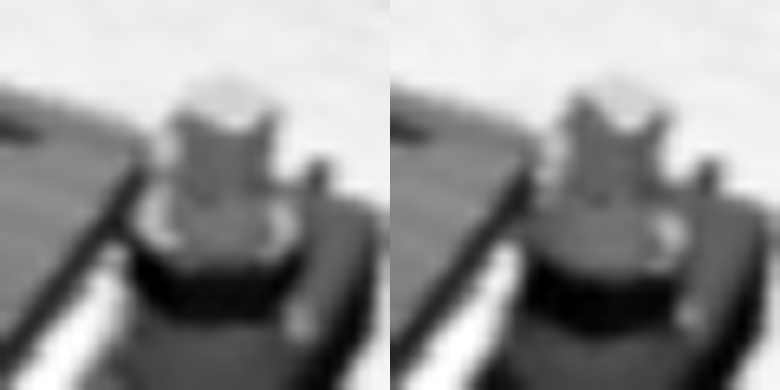

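View pics/k_scene.png

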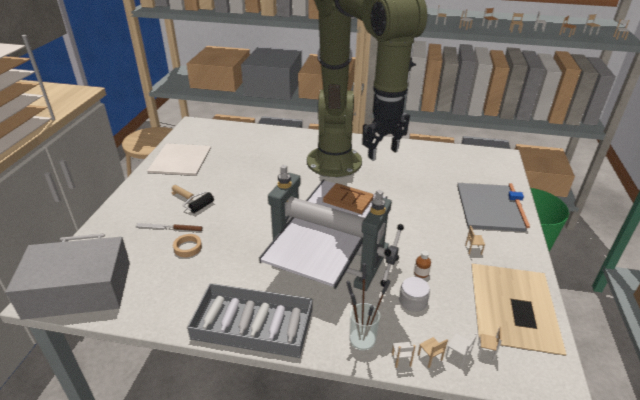

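The square looks unturned by the nut work, the nut sits lower, and everything else is in place. I'll hand the job in.

```bash
python3 -c "
from bench import bot
print(bot.sign_off())"
```

```text
the job is handed in; nothing more can be done
None
```

The star-wheel-side screw is down on its bearing block and the jam nut is nipped up against the bush. The job was handed in at about 34 s, with no verdict reported.

- **Screw:** I gripped it by the square and turned it clockwise 63°. Torque rose from about 0.22 N m running free to about 0.5 N m holding, which I work out as roughly 45 N on the block. That is a little over the 0.4 N m asked for and well below the 1.2 N m limit.
- **Nut:** I ran it down about 228° with one regrasp. It met the bush after about 215°, and I stopped at about 0.37 N m, against the 0.3 N m asked for and the 0.8 N m limit.
- **Last checks:** The gripper is open and clear about 16 cm above, with no force on it. In the final picture the square does not appear to have turned, the nut is in its new position, and the other items look undisturbed.
- **Not confirmed:**
  - The single torque readings scattered by about 0.05 N m, so the figures are averages of several.
  - While the nut ran down the torque read near 0, not the expected 0.08 N m. I took this as the reading relaxing between moves.
  - The forces left on the block and bush after letting go could not be measured.

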